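# Put away the glue pail

## Task

Set the loose steel cup upright into the small glue pail, right down onto the pail's bottom, while the pail stands on the bench. Then lift the pail by its wire handle and hang it, with the cup still in it, by that handle on the hook under the front of the wire shelf, and leave it hanging at rest. Leave the slabs, the hand roller, the putty knife and the tin where they are.

Things in the scene. Friction and masses are not known exactly. Their poses are not given: they have to be found in the camera images.
- pail: Small open steel pail standing on the bench, slightly tapered: outer radius 31 mm at the bottom, 38 mm at the rim, 85 mm high, wall 3 mm, inner floor 6 mm above its underside, 0.35 kg. Origin: centre of its underside, z up. Two pivot pins stick out along its y axis at 78 mm height, to y = +-54 mm, and carry the swinging wire handle (bail), which starts leaning over to the pail's -x side.
- bail (a joint): Swing of the pail's wire handle about the pivot axis (pail y, 78 mm up). 0: straight up; positive: leaning to the pail's -x side; stops at +-0.95 rad. Swings freely, starts lying on the stop. The handle is a U of 9 mm round wire: legs at pail y = +-54 mm, straight level crossbar from y = -44 to +44 mm, its centre line 85 mm from the pivot axis.
- bail_mid (a point): Middle of the centre line of the handle's crossbar. y axis along the crossbar, z axis from the pivot axis out through the crossbar.
- cup: Loose open steel cup, tapered like the pail, no handle, upright on the bench: outer radius 25 mm at the bottom, 31 mm at 84 mm height, then a straight collar of radius 32 mm from 88 to 110 mm (the rim), wall 3 mm, 0.11 kg. Origin: centre of its underside, z up. Nested, its underside rests on the pail's inner floor and its rim stands 31 mm above the pail's rim.
- hook_seat (a point): Point on top of the hook's level prong of 8 mm round steel, 250 mm above the bench, nothing below it. Frame fixed to the rack: -x points out along the prong to its free end, y sideways, z up. The prong runs from x = +50 mm (where a vertical rod of the same wire carries it from the shelf) to x = -20 mm, then turns up to its tip.
- hook_tip (a point): Top of the hook's upturned free end: 27 mm out (-x) from hook_seat and 16 mm above it. Same axes as hook_seat.
- shelf_front (a point): Middle of the front lower edge of the wire shelf that overhangs the hook: 35 mm behind (+x) hook_seat and 110 mm above it. The shelf goes back 114 mm from here and is 250 mm wide in y; its two 16 mm posts stand 95 mm behind this point at y = +-120 mm. Same axes as hook_seat.
- slabs: Bystander: low stack of grooved grey stone slabs, 118 x 206 x 56 mm. Origin: centre of its underside.
- roller: Bystander: hand roller lying on the bench, black roll 34 mm in diameter and 90 mm long along its y axis at the origin, wooden handle reaching to x = -162 mm, 34 mm high. Origin: under the middle of the roll.
- knife: Bystander: putty knife with a wooden handle, 200 mm long, lying flat along its x axis. Origin: near its middle, on the bench.
- tin: Bystander: closed steel tin, 60 mm in diameter, 90 mm high. Origin: centre of its underside.
Not all that is in view belongs to the job. What is shaped like the cup but red or yellow is not meant.

How it is judged:
By the outcome, as a careful person would: the job done as asked, in the order asked, and still so for the second after the job is handed in, with the robot touching nothing.
It also fails if it takes over 72 s, if anything falls off the work surface, if the arm or the gripper's body presses on something with over 40 N, if the wrist force passes 120 N, or if a joint passes its speed limit or range.

## Robot

A 6-joint arm with a two-finger parallel gripper is mounted at the origin on the work surface. World frame = base frame: x ahead of the robot, y to its left, z up, the work surface at z = 0. Lengths are in m, angles in rad, forces in N, time in s.
With the tool pointing down it reaches from about 0.3 to 0.775 m from the base axis. Payload 14.6 kg.
Tool frame: the origin (TCP) lies midway between the tips of the shut fingers; the grasp point (between the pads) lies 19 mm behind it; z points along the fingers, y is the line along which they close (so a half turn about z gives the same grasp; the last joint's range is limited). The gripper opens to 94 mm and grips with 3 to 60 N. Pads are 16 mm wide; open, the fingers measure 119 mm over their backs; the gripper's body (75 mm by 177 mm) begins 78 mm behind the grasp point.
Start: joints at [1.113, 0.3, 1.521, -0, 1.321, -0.067], TCP at [0.21, 0.509, 0.205] pointing down, gripper open.
Joint ranges: [-3.03, 3.03], [-0.79, 2.21], [0.23, 2.52], [-1.04, 4.18], [0, 3.07], [-2.55, 2.55]. Speed limits (rad/s): [2.22, 2.22, 2.57, 3.14, 3.14, 3.14].

## Interface

Orientations are given as a unit quaternion [x, y, z, w].
In Python, from cell import manip gives the robot as it stands. Calls block until the motion is done:
- manip.move_ptp(position, orientation): joint-space move of the TCP to a pose.
- manip.line_to(position, rate=0.15, orientation=None, threshold=None): straight line of the TCP; orientation=None keeps the orientation; rate is the mean speed in m/s. With threshold (N) it stops when the force on the tool has changed by that much, and returns True; else False.
- manip.set_joints(angles): joint-space move.
- manip.command_gripper(opening): finger opening in m; the grip force is fixed at half the most; returns when the fingers have stopped.
- manip.pause(seconds).
- manip.ik(position, orientation): joint angles nearest the present ones, or None.
- manip.sense(): the state.
- manip.read_camera(name): name is "scene" or "top" or "wrist"; returns a dict with "pixels" (384x512x3 uint8, blue, green, red), "intrinsics" (3x3 intrinsics, pixels), "R" (3x3) and "t" (3): a world point X has camera coordinates R X + t. Camera axes: x right, y down, z forward; pixel columns grow to the right and rows downward; lengths in m; the calibration is good to about 2 mm. A picture is of the moment at which its call begins. There is no depth.
A pose or a line that the arm cannot do raises manip.MotionError and nothing moves.
- manip.hand_in(): hands the job in; it is judged then, once.
The state is a dict: "time_s": time; "joint_positions": joint angles; "joint_vel": joint speeds; "tau": joint torques, N m; "ee_pos": TCP position; "tool_rot": TCP orientation; "contact_force": force on the tool from outside, world axes, zero at the start; "torque": the same for the moment, N m; "opening": finger opening in m; "grasp_force": force on a finger pad.
Only numpy, scipy, OpenCV 4.12 (cv2) and the standard library are available. Lean on these libraries where they do the work, as an engineer would, in place of code of your own. Each camera call takes 0.05 s, during which the arm holds its last target. There are 200 camera calls.

## Working session

There is one attempt and no reset: what is moved stays moved. The work goes in short steps, each a Python script; the robot and the scene stay as the last script left them, time stands still between calls to the robot, and variables do not carry over. Pictures are saved under pics/ and viewed, at most 10 in all, crops included, and the job is handed in when it is done.

```bash
ls; mkdir -p pics
python3 - <<'E'
from cell import manip
import cv2,numpy as np,pickle
d={}
for n in("scene","top","wrist"):
    c=manip.read_camera(n);d[n]=c;cv2.imwrite(f"pics/{n}0.png",cv2.resize(c["pixels"],(800,600),interpolation=cv2.INTER_CUBIC))
    R=np.array(c["R"]);print(n,-R.T@c["t"],R.round(2).tolist(),np.array(c["intrinsics"]).round(1).tolist())
pickle.dump(d,open("c0.pkl","wb"))
s=manip.sense();print(s["time_s"],s["ee_pos"],s["tool_rot"],s["contact_force"])
E
```

```text
pics
scene [1.07158468 0.62210387 0.85435087] [[-0.8, 0.6, -0.02], [0.37, 0.47, -0.8], [-0.47, -0.65, -0.6]] [[404.4, 0.0, 255.3], [0.0, 404.4, 187.6], [0.0, 0.0, 1.0]]
top [ 0.44890325 -0.09866973  1.71087692] [[0.01, -1.0, -0.0], [-1.0, -0.01, -0.08], [0.08, 0.0, -1.0]] [[457.8, 0.0, 251.9], [0.0, 457.8, 193.1], [0.0, 0.0, 1.0]]
wrist [0.13366233 0.53962594 0.38310228] [[0.38, 0.92, -0.0], [0.89, -0.36, 0.28], [0.26, -0.11, -0.96]] [[325.5, 0.0, 257.0], [0.0, 325.5, 185.2], [0.0, 0.0, 1.0]]
0.15 [0.20941938 0.5083486  0.2050107 ] [ 1.94146459e-01  9.80972451e-01 -4.38873100e-04 -1.02527173e-04] [0.54763353 0.37857314 0.01004585]
```

View pics/scene0.png

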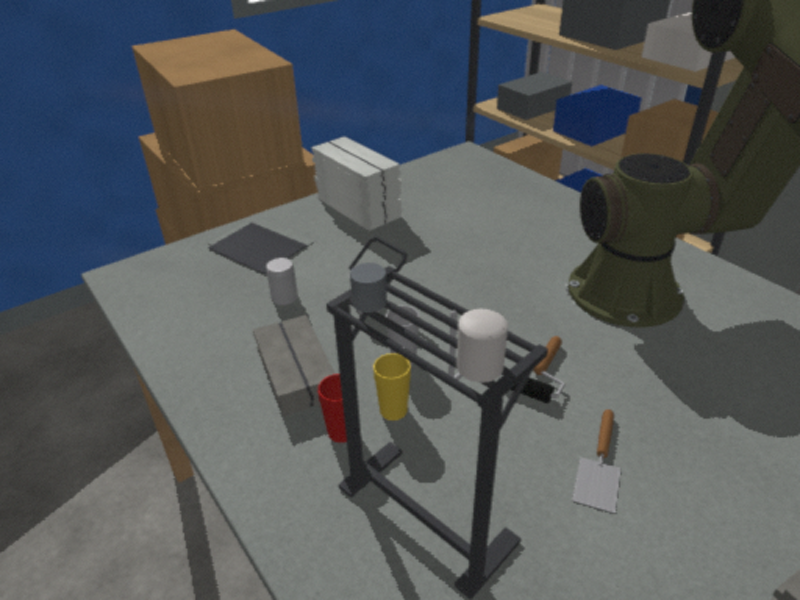

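View pics/top0.png

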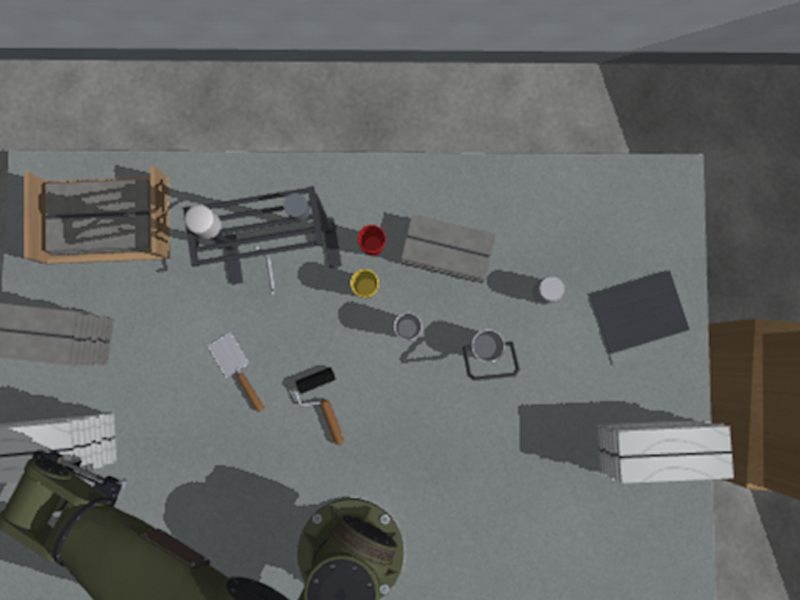

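The scene shows a grey cup at top view (407,325), the pail at (487,346) with its bail towards the robot (crossbar about (467..518,375)), and the hook prong from (257,250) to (272,293). I'll turn these into rough positions next and then take close wrist views.

```bash
cat > h.py <<'E'
from cell import manip
import cv2,numpy as np
from scipy.spatial.transform import Rotation as Ro
def ray(c,u,v,z):
    "pixel -> world point on plane z"
    R=np.array(c["R"]);o=-R.T@c["t"];d=R.T@np.linalg.solve(c["intrinsics"],[u,v,1]);return o+d*(z-o[2])/d[2]
def proj(c,X):
    p=np.array(c["intrinsics"])@(np.array(c["R"])@np.asarray(X)+c["t"]);return p[:2]/p[2]
def down(a):
    "tool down, tool y (closing line) at world angle a"
    y=np.array([np.cos(a),np.sin(a),0]);z=np.array([0,0,-1.]);return Ro.from_matrix(np.c_[np.cross(y,z),y,z]).as_quat()
def tri(obs):
    "least-squares point from [(cam,u,v)]"
    A=0;b=0
    for c,u,v in obs:
        R=np.array(c["R"]);o=-R.T@c["t"];d=R.T@np.linalg.solve(c["intrinsics"],[u,v,1]);d/=np.linalg.norm(d);P=np.eye(3)-np.outer(d,d);A=A+P;b=b+P@o
    return np.linalg.solve(A,b)
E
python3 - <<'E'
from h import *
import pickle
d=pickle.load(open("c0.pkl","rb"));c=d["top"]
for n,u,v,z in[("cup",407,325,.11),("pail",487,345,.085),("barL",469,377,.127),("barR",518,374,.127),("hook0",257,250,.25),("hook1",272,293,.265)]:
    print(n,ray(c,u*.64,v*.64,z).round(4))
print(Ro.from_quat(manip.sense()["tool_rot"]).as_matrix().round(2).tolist())
R=np.array(d["wrist"]["R"]);T=Ro.from_quat(manip.sense()["tool_rot"]).as_matrix()
print("cam in tool",T.T@(-R.T@d["wrist"]["t"]-manip.sense()["ee_pos"]),(R@T).round(2).tolist())
for a in (-1.57,0,1.57):
  for p in([.5,-.18,.22],[.5,-.06,.22],[.5,0.1,.4]):
    print(a,p,manip.ik(p,down(a)))
E
```

```text
cup [ 0.5232 -0.127   0.11  ]
pail [ 0.4802 -0.3093  0.085 ]
barL [ 0.4087 -0.2639  0.127 ]
barR [ 0.416  -0.3719  0.127 ]
hook0 [0.6692 0.1854 0.25  ]
hook1 [0.5791 0.1501 0.265 ]
[[-0.92, 0.38, -0.0], [0.38, 0.92, -0.0], [0.0, -0.0, -1.0]]
cam in tool [ 8.19652099e-02 -9.71851451e-05 -1.78089036e-01] [[0.0, 1.0, 0.0], [-0.96, 0.0, -0.28], [-0.28, 0.0, 0.96]]
-1.57 [0.5, -0.18, 0.22] [-4.14483105e-01  2.47135792e-01  1.55373948e+00 -4.44089210e-16
  1.34071738e+00  1.15551689e+00]
-1.57 [0.5, -0.06, 0.22] [-1.92171647e-01  1.84474822e-01  1.62977768e+00 -4.44089210e-16
  1.32734015e+00  1.37782835e+00]
-1.57 [0.5, 0.1, 0.4] [ 1.25555275e-01  1.42377494e-01  1.27151912e+00 -4.44089210e-16
  1.72769604e+00  1.69555528e+00]
0 [0.5, -0.18, 0.22] [-4.14483105e-01  2.47135792e-01  1.55373948e+00 -4.44089210e-16
  1.34071738e+00 -4.14483105e-01]
0 [0.5, -0.06, 0.22] [-1.92171647e-01  1.84474822e-01  1.62977768e+00 -4.44089210e-16
  1.32734015e+00 -1.92171647e-01]
0 [0.5, 0.1, 0.4] [ 1.25555275e-01  1.42377494e-01  1.27151912e+00 -4.44089210e-16
  1.72769604e+00  1.25555275e-01]
1.57 [0.5, -0.18, 0.22] [-4.14483105e-01  2.47135792e-01  1.55373948e+00 -4.44089210e-16
  1.34071738e+00 -1.98448311e+00]
1.57 [0.5, -0.06, 0.22] [-1.92171647e-01  1.84474822e-01  1.62977768e+00 -4.44089210e-16
  1.32734015e+00 -1.76217165e+00]
1.57 [0.5, 0.1, 0.4] [ 1.25555275e-01  1.42377494e-01  1.27151912e+00 -4.44089210e-16
  1.72769604e+00 -1.44444472e+00]
```

The TCP-mounted camera gives about 1 mm/px up close, so I take one wrist view over the cup and pail and one tilted view of the hook.

```bash
cat >> h.py <<'E'
def tilt(yaw,th,flip=False):
    "tool z points along yaw, th from straight down; tool y (closing) in the vertical plane"
    h=np.array([np.cos(yaw),np.sin(yaw),0]);k=np.array([0,0,1.])
    z=np.sin(th)*h-np.cos(th)*k; y=np.cos(th)*h+np.sin(th)*k
    if flip:y=-y
    return Ro.from_matrix(np.c_[np.cross(y,z),y,z]).as_quat()
E
python3 - <<'E'
from h import *
import pickle
for f in(False,True):
  for n,p,y in(("hook",[.62,.166,.2545],.37),("bail",[.413,-.3,.127],.07),("bail2",[.48,-.3,.36],.07),("mid",[.45,-.05,.38],.2)):
    z=Ro.from_quat(tilt(y,.95,f)).as_matrix()[:,2]
    for back in (0,.15):
      q=manip.ik(np.array(p)-back*z,tilt(y,.95,f));print(f,n,back,None if q is None else np.round(q,2))
d={}
z=Ro.from_quat(tilt(.37,.95)).as_matrix()[:,2]
for n,p,q in(("hook",np.array([.61,.165,.255])-.15*z,None),("cp",[.38,-.22,.3],down(-1.57))):
    if q is None:
        f=manip.ik(p,tilt(.37,.95)) is None or True
        q=tilt(.37,.95,True) if manip.ik(p,tilt(.37,.95,True)) is not None else tilt(.37,.95)
    manip.move_ptp(p,q);manip.pause(.2);c=manip.read_camera("wrist");d[n]=c;print(n,manip.sense()["time_s"],manip.sense()["joint_positions"])
    cv2.imwrite(f"pics/{n}.png",cv2.resize(c["pixels"],(800,600),interpolation=cv2.INTER_CUBIC))
pickle.dump(d,open("c1.pkl","wb"))
E
```

```text
False hook 0 [ 0.12  0.09  1.93  0.84  0.27 -0.97]
False hook 0.15 [ 0.02 -0.31  2.07  0.58  0.53 -0.73]
False bail 0 [-1.12  0.21  2.17  1.33  0.89 -2.17]
False bail 0.15 [-1.46 -0.06  2.2   1.04  1.23 -2.03]
False bail2 0 [-0.97 -0.06  1.82  0.96  1.03 -1.42]
False bail2 0.15 [-1.27 -0.23  1.78  0.93  1.4  -1.41]
False mid 0 [-0.53 -0.48  2.09  0.77  0.89 -1.03]
False mid 0.15 [-1.02 -0.72  2.01  0.88  1.47 -1.14]
True hook 0 [0.12 0.09 1.93 0.84 0.27 2.17]
True hook 0.15 [ 0.02 -0.31  2.07  0.58  0.53  2.42]
True bail 0 [-1.12  0.21  2.17  1.33  0.89  0.97]
True bail 0.15 [-1.46 -0.06  2.2   1.04  1.23  1.12]
True bail2 0 [-0.97 -0.06  1.82  0.96  1.03  1.72]
True bail2 0.15 [-1.27 -0.23  1.78  0.93  1.4   1.73]
True mid 0 [-0.53 -0.48  2.09  0.77  0.89  2.11]
True mid 0.15 [-1.02 -0.72  2.01  0.88  1.47  2.  ]
hook 2.5333 [ 0.01651755 -0.33843582  2.09233194  0.57694814  0.54324444  2.42134536]
cp 4.1083 [-6.07305016e-01 -1.35693897e-02  1.66011712e+00  1.77191046e-04
  1.49460431e+00  9.62154732e-01]
```

View pics/hook.png

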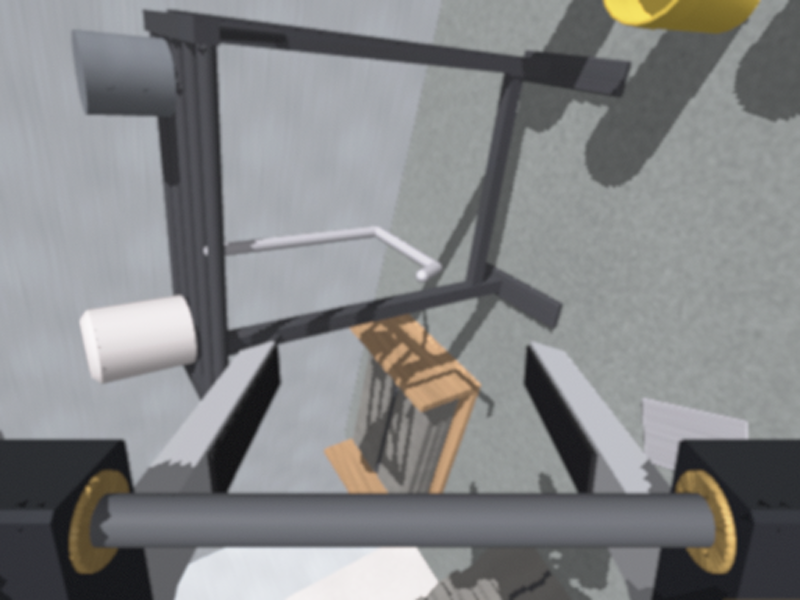

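View pics/cp.png

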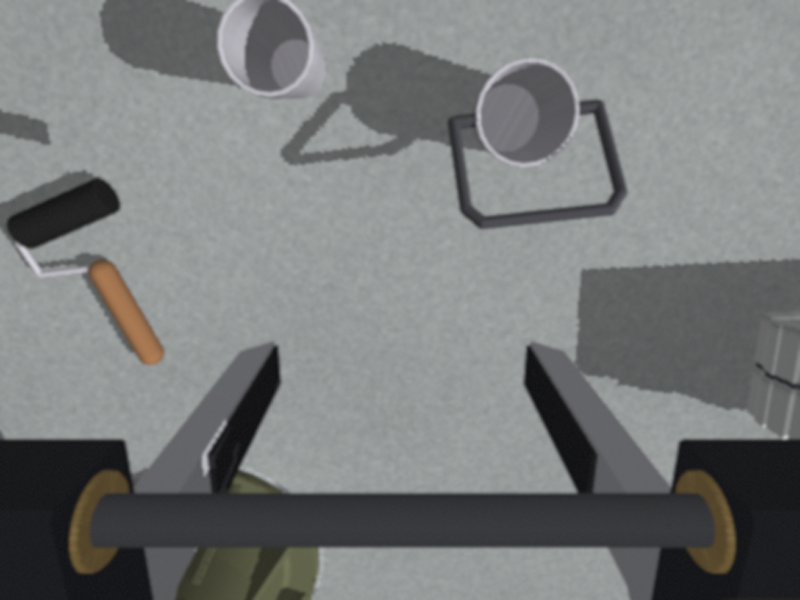

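The hook view shows the rod meeting the prong at (375,232), the prong's free end at (435,265) and the tip at (423,275). In the other view the cup rim is centred on (266,46), the pail rim on (527,111), and the bail bar runs from (481,221) to (612,209).

Run:
```python
from h import *
import pickle
from scipy.optimize import least_squares
d=pickle.load(open("c1.pkl","rb"));c=d["cp"];k=.64
def rim(ext,r,z):  # ext: l,r,t,b extents (None = unseen)
    t=np.linspace(0,2*np.pi,181)
    def f(p):
        u=np.array([proj(c,[p[0]+r*np.cos(a),p[1]+r*np.sin(a),z]) for a in t]);e=[u[:,0].min(),u[:,0].max(),u[:,1].min(),u[:,1].max()]
        return [a-b*k for a,b in zip(e,ext) if b is not None]
    s=least_squares(f,[.5,-.2]);return s.x.round(4),(s.fun/k).round(1)
print("cup",rim((218,315,None,97),.032,.11));print("pail",rim((476,579,59,165),.038,.085))
L=ray(c,481*k,221*k,.127);R=ray(c,612*k,209*k,.127);P=ray(c,455*k,121*k,.078);Q=ray(c,598*k,104*k,.078)
print("bar",L,R,"yaw",np.arctan2(*(L-R)[[1,0]])-np.pi/2,"mid",(L+R)/2)
print("pivots",P,Q,"yaw",np.arctan2(*(P-Q)[[1,0]])-np.pi/2)
c=d["hook"]; t=d
def f(p):
    h=np.array([np.cos(p[2]),np.sin(p[2]),0]);s=np.array([p[0],p[1],.25])
    pts=[s+h*.05+[0,0,-.004],s-.022*h+[0,0,-.004],s-.027*h+[0,0,.016]]
    return np.concatenate([proj(c,x)-np.array(o)*k for x,o in zip(pts,[(375,232),(436,266),(422,275)])])
s=least_squares(f,[.61,.165,.37]);print("hook",s.x.round(4),(s.fun/k).round(1))
im=cv2.resize(c["pixels"][125:200,200:300],(800,600),interpolation=cv2.INTER_CUBIC);cv2.imwrite("pics/hk.png",im)
c=pickle.load(open("c0.pkl","rb"))["top"];h=np.array([np.cos(s.x[2]),np.sin(s.x[2]),0]);S=np.array([*s.x[:2],.25])
print(proj(c,S+.05*h)/k,proj(c,S-.027*h+[0,0,.016])/k)
```

```text
cup (array([ 0.5236, -0.1305]), array([-0.,  0.,  0.]))
pail (array([ 0.4824, -0.3119]), array([-0.6,  0.6, -1.8,  2.1]))
bar [ 0.41005413 -0.27500434  0.127     ] [ 0.41853867 -0.36475964  0.127     ] yaw 0.09424962208872634 mid [ 0.4142964  -0.31988199  0.127     ]
pivots [ 0.47746845 -0.25979532  0.078     ] [ 0.48968379 -0.36538581  0.078     ] yaw 0.11517400967380786
hook [0.6076 0.1535 0.209 ] [ 1.9  0.1  2.6  0.7 -4.  -0.8]
[267.30757124 256.18362774] [273.01220148 291.94259441]
```

View pics/hk.png

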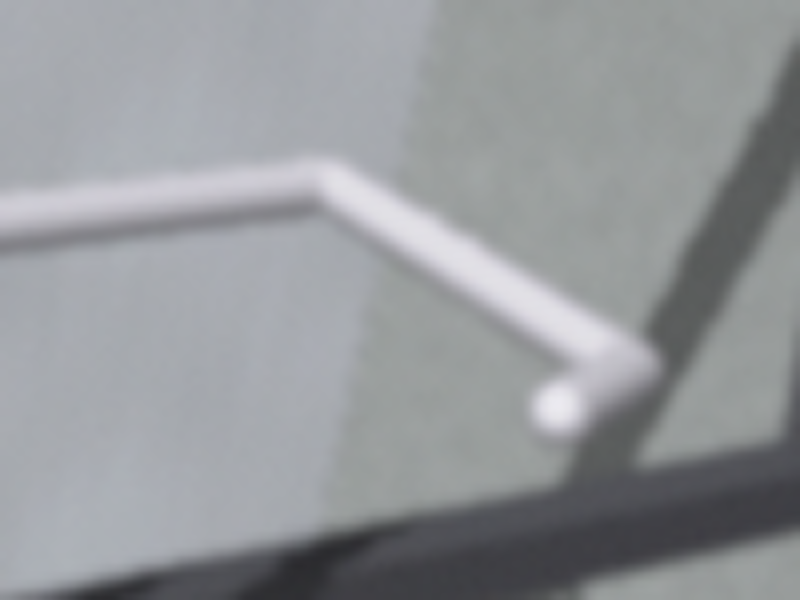

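Run:
```python
from h import *
import pickle
from scipy.optimize import least_squares
d=pickle.load(open("c1.pkl","rb"));c=d["hook"];T=pickle.load(open("c0.pkl","rb"))["top"]
sh=[ray(T,u*.64,v*.64,.362) for u,v in((193,265),(325,240))];e=sh[0]-sh[1];print("shelf yaw",np.arctan2(-e[0],e[1]),sh)
def f(p):
    h=np.array([np.cos(p[2]),np.sin(p[2]),0]);s=np.array([p[0],p[1],.25])
    pts=[s+h*.05+[0,0,-.004],s-.020*h+[0,0,-.004],s-.027*h+[0,0,.016]]
    return np.r_[np.concatenate([proj(c,x)-np.array(o) for x,o in zip(pts,[(239.3,148),(276.5,171),(269.3,175.5)])])]
s=least_squares(f,[.61,.165,.37]);print("hook",s.x.round(4),s.fun.round(1))
```

```text
shelf yaw 0.19608810954728495 [array([0.62270467, 0.28457546, 0.362     ]), array([0.67238107, 0.03449367, 0.362     ])]
hook [0.6088 0.1545 0.1959] [ 1.2  0.2  1.9 -0.7 -2.8  0.5]
```

Run:
```python
from h import *
import pickle
q=down(.1);C=np.array([.5236,-.1305]);P=np.array([.483,-.3122])
manip.move_ptp([*C,.22],q);manip.line_to([*C,.083],.12)
manip.command_gripper(.05);s=manip.sense();print(s["opening"],s["grasp_force"],s["ee_pos"],s["time_s"])
manip.line_to([*C,.27],.15);manip.line_to([*P,.27],.15)
manip.line_to([*P,.18],.12);manip.line_to([*P,.11],.06)
print(manip.line_to([*P,.087],.03,threshold=4));s=manip.sense();print(s["ee_pos"],s["contact_force"],s["opening"],s["time_s"])
d={"w":manip.read_camera("wrist"),"s":manip.read_camera("scene")}
cv2.imwrite("pics/n1.png",np.hstack([cv2.resize(d["w"]["pixels"],(400,300)),cv2.resize(d["s"]["pixels"][100:280,140:380],(400,300))]))
```

```text
0.06412979911958527 30.000325906075886 [ 0.52363    -0.13052974  0.08310802] 7.2167
True
[ 0.4826509  -0.31204652  0.0889687 ] [-1.29800589 -0.81641377  4.40048603] 0.06438679669270471 12.8833
```

View pics/n1.png

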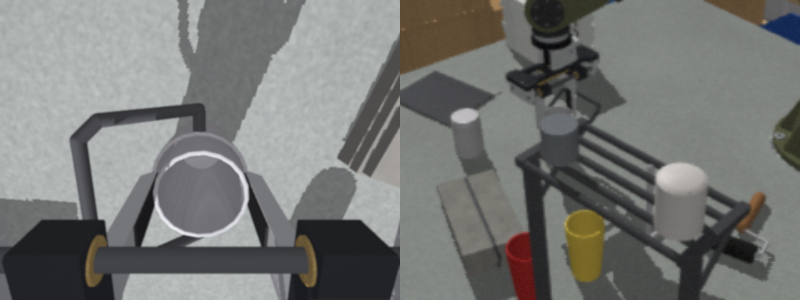

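The cup bottomed out at z = 0.089 as expected (6 mm floor) and sits inside the pail in the wrist view at (200,195). I release it, then cage the bail bar and raise it.

```bash
cat >> h.py <<'E'
PY=.10;TH=.95;PC=np.array([.483,-.3122,0])
def bailpose(phi,back=0,off=-.018,depth=.014):
    h=np.array([np.cos(PY),np.sin(PY),0]);l=np.array([-h[1],h[0],0]);k=np.array([0,0,1.])
    w=PC+.078*k+.085*(np.cos(phi)*k-np.sin(phi)*h)+off*l
    z=np.sin(TH)*h-np.cos(TH)*k
    return w+(depth-back)*z
E
python3 - <<'E'
from h import *
s=manip.sense();p=np.array(s["ee_pos"])
manip.command_gripper(.076);manip.line_to([p[0],p[1],.16],.06);manip.line_to([p[0],p[1],.30],.2)
manip.command_gripper(.03)
q=tilt(PY,TH)
manip.move_ptp(bailpose(.95,.09)+[0,0,.08],q)
manip.line_to(bailpose(.95,.07),.15)
print(manip.line_to(bailpose(.95),.06,threshold=5))
s=manip.sense();print(s["ee_pos"],bailpose(.95),s["contact_force"],s["time_s"],s["joint_positions"])
d={"w":manip.read_camera("wrist"),"s":manip.read_camera("top")}
cv2.imwrite("pics/n2.png",np.hstack([cv2.resize(d["w"]["pixels"],(400,300)),cv2.resize(d["s"]["pixels"][160:280,240:400],(400,300))]))
E
```

```text
False
[ 0.42720446 -0.33603657  0.11949975] [ 0.42733302 -0.3358757   0.1192995 ] [-0.47621819  0.17419824 -0.16386855] 19.5917 [-1.13256767  0.30829038  2.05893077  1.29946555  0.92128574 -2.16619718]
```

View pics/n2.png

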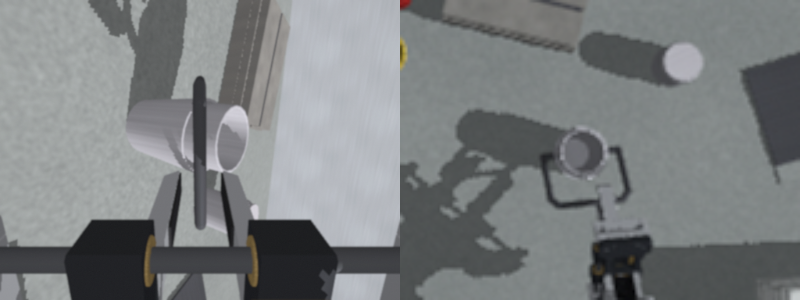

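The wire lies centred between the fingers (x=200 in the wrist view), and the cup is nested. Next I raise the bail, close the gripper, and lift.

Run:
```python
from h import *
manip.command_gripper(.018)
for a in(.8,.64,.48,.32,.16,0.):manip.line_to(bailpose(a),.06)
s=manip.sense();print(s["contact_force"])
manip.command_gripper(.0);s=manip.sense();print("grip",s["opening"],s["grasp_force"],s["contact_force"])
p=bailpose(0);manip.line_to(p+[0,0,.03],.04);manip.pause(.3);s=manip.sense();print(s["contact_force"],s["opening"],s["time_s"])
manip.line_to(p+[0,0,.19],.12)
manip.pause(.3);s=manip.sense();print(s["ee_pos"],s["contact_force"],s["opening"],s["time_s"])
d={"w":manip.read_camera("wrist"),"s":manip.read_camera("scene")}
cv2.imwrite("pics/n3.png",np.hstack([cv2.resize(d["w"]["pixels"],(400,300)),cv2.resize(d["s"]["pixels"][70:250,160:400],(400,300))]))
```

```text
[-0.36352455  1.19627656  0.31436405]
grip 0.007851963141517497 29.994763433933258 [ 0.77549134 -0.07729891 -3.00709189]
[-0.3211556   0.83939658 -6.12368727] 0.008249170399870564 23.8833
[ 0.49611946 -0.32896308  0.34464651] [-0.17250717  0.97044015 -5.62545881] 0.008211666830909677 25.6667
```

View pics/n3.png

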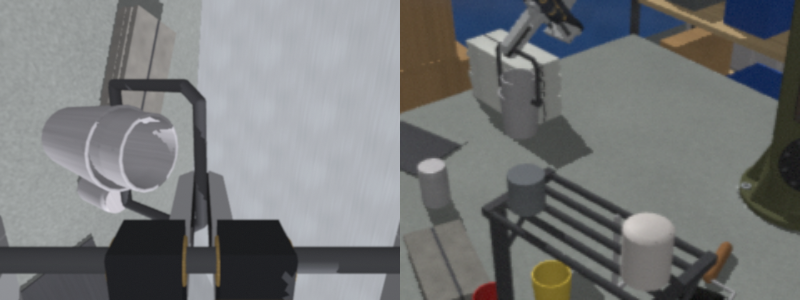

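The pail hangs upright in the grip at 5.6 N with the cup inside. Next is the transit to a staging point in front of the hook.

```bash
cat >> h.py <<'E'
S=np.array([.6088,.1545,.25]);HY=.196
def hookpose(dx,dz,dy=0,off=-.018,depth=.014,back=0):
    "TCP for wire middle at hook_seat + (dx,dy,dz)"
    h=np.array([np.cos(HY),np.sin(HY),0]);l=np.array([-h[1],h[0],0]);k=np.array([0,0,1.])
    return S+dx*h+(dy+off)*l+dz*k+(depth-back)*(np.sin(TH)*h-np.cos(TH)*k)
E
python3 - <<'E'
from h import *
import pickle
q=tilt(HY,TH);a=np.array(manip.sense()["ee_pos"]);b=hookpose(-.10,.09)
manip.line_to(b,.13,orientation=q)
manip.line_to(hookpose(-.10,.031),.08);manip.pause(.8)
s=manip.sense();print(s["ee_pos"],s["contact_force"],s["time_s"],s["joint_positions"])
d={n:manip.read_camera(n) for n in("wrist","scene","top")};pickle.dump(d,open("c4.pkl","wb"))
h=np.array([np.cos(HY),np.sin(HY),0]);l=np.array([-h[1],h[0],0]);m=S-.1*h+[0,0,.031]
for n in d:print(n,"bar ends",(proj(d[n],m+.044*l)),proj(d[n],m-.044*l),"tip",proj(d[n],S-.027*h+[0,0,.016]))
cv2.imwrite("pics/n4.png",np.hstack([cv2.resize(d["wrist"]["pixels"],(400,300)),cv2.resize(d["scene"]["pixels"][150:330,180:420],(400,300),interpolation=cv2.INTER_CUBIC)]))
E
```

```text
[0.52537643 0.11959747 0.27281863] [-0.11265585 -0.53992784 -5.68931455] 31.0667 [ 0.12797241 -0.19466233  2.15336986  0.23446553  0.24038751 -0.26758595]
wrist bar ends [257.69444457 131.48875568] [257.46836845 284.76291551] tip [298.24007318 179.87498421]
scene bar ends [346.54488787 205.76662749] [314.01019204 190.24222479] tip [310.5844997  218.76076156]
top bar ends [163.71532995 211.51651278] [191.43733064 206.2254381 ] tip [174.31325062 186.47144949]
```

View pics/n4.png

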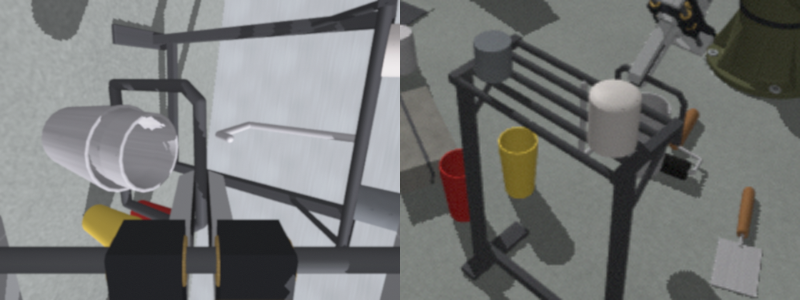

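The hook tip is at about (230,138) in the wrist view, within 2–3 mm of the prediction (233,141), and the bar is level and square. The bail can go over the tip.

Run:
```python
from h import *
print(manip.line_to(hookpose(-.002,.031),.05,threshold=4));manip.pause(.5)
s=manip.sense();print(s["ee_pos"]-hookpose(-.002,.031),s["contact_force"],s["time_s"])
f=manip.line_to(hookpose(-.002,-.001),.025,threshold=3.0)
s=manip.sense();print(f,s["ee_pos"]-hookpose(-.002,.0045),s["contact_force"],s["time_s"])
```

```text
False
[ 4.42585684e-06 -1.75591014e-05 -3.61685154e-06] [ 0.79800266 -0.35803273 -5.10973106] 33.825
True [-1.04589539e-04 -2.40258781e-05 -1.43265649e-03] [ 2.27995085 -0.5267791   1.73385391] 34.825
```

Contact came within 1.5 mm of the expected seat height, so the wire is on the prong. I release and back off.

Run:
```python
from h import *
manip.command_gripper(.026);manip.pause(.3)
p=np.array(manip.sense()["ee_pos"]);z=Ro.from_quat(manip.sense()["tool_rot"]).as_matrix()[:,2]
print(manip.line_to(p-.05*z,.05,threshold=4),manip.sense()["contact_force"]);manip.line_to(p-.14*z,.12);manip.pause(1.5)
a=manip.read_camera("wrist")["pixels"];manip.pause(1.);b=manip.read_camera("wrist")["pixels"];t=manip.read_camera("scene")["pixels"]
print("motion",np.abs(a.astype(int)-b).max(),(np.abs(a.astype(int)-b).max(2)>25).sum(),manip.sense()["time_s"],manip.sense()["contact_force"])
cv2.imwrite("pics/n5.png",np.hstack([cv2.resize(b,(400,300)),cv2.resize(t[150:330,180:420],(400,300),interpolation=cv2.INTER_CUBIC)]))
```

```text
False [ 0.71438501 -0.15239762 -0.02880291]
motion 6 0 40.325 [-0.69425665  0.25823076  0.19833873]
```

View pics/n5.png

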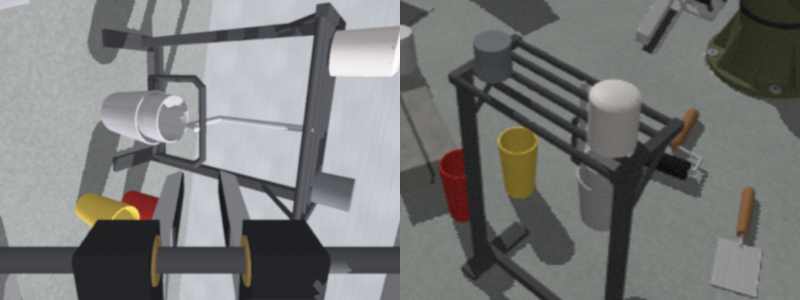

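The pail hangs on the prong, with the bar crossing it at (203,120) in the wrist view. The cup is inside, nothing is moving, and the robot is clear.

```bash
python3 -c "
from cell import manip
print(manip.hand_in())"
```

```text
the job is handed in; nothing more can be done
None
```

The pail, with the cup seated on its floor, hangs at rest by its handle on the hook; I handed the job in at about 40 s with the robot clear of everything.

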